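# Hold the picture holder's sprung jaw open

## Robot

A 6-joint arm with a two-finger parallel gripper is mounted at the origin on the work surface. World frame = base frame: x ahead of the robot, y to its left, z up, the work surface at z = 0. Lengths are in m, angles in degrees, forces in N, time in s.
With the tool pointing down it reaches from about 0.35 to 0.975 m from the base axis. Payload 17.4 kg.
Tool frame: the origin (TCP) lies midway between the tips of the shut fingers; the grasp point (between the pads) lies manip.grip_point_offset behind it (manip.grip_point_offset is the distance from the TCP to the grasp point, in m); z points along the fingers, y is the line along which they close (so a half turn about z gives the same grasp; the last joint's range is limited). The gripper opens to 85 mm and grips with 20 to 120 N. Pads are 22 mm wide; open, the fingers measure 114 mm over their backs; the gripper's body (76 mm by 85 mm) begins 54 mm behind the grasp point. The pads swing forward as they close: fully open they stand 13 mm farther back than shut.
Start: joints at [-78.484, 6.646, 82.598, -0, 90.757, -2.166], TCP at [0.16, -0.656, 0.231] pointing down, gripper open.
Joint ranges: [-162.19, 162.19], [-47.58, 125.68], [4.15, 143.07], [-65.23, 245.23], [0.69, 171.88], [-170.13, 170.13]. Speed limits (degrees/s): [108.29, 108.29, 127.2, 180, 180, 180].

## Interface

Orientations are given as [roll, pitch, yaw] about the fixed x, y, z axes, in that order (R = Rz(yaw) Ry(pitch) Rx(roll)).
In Python, from plant import monitor, cams, ticket, boxes_of, silhouettes, manip gives the robot as it stands.
- The arm moves only by the shell command python3 -m inch 'ROWS' [FORCE]. ROWS is JSON, a list of rows, each an object with "dp": the shift along the tool's x, y, z in units of 25 mm (1.0 is 25 mm), a list of three; "turn": the turn, a rotation vector about the tool's x, y, z in units of 6 degrees (1.0 is 6 degrees), a list of three; "grip": the closure, from 0 (fully open) to 1 (shut). A call has 1 to 8 rows; each row is the pose to reach, as a shift and turn from the pose commanded when the call began, along the tool's axes at that moment; what a row does not reach only later rows make up. A row lasts 1/12 s, in which the tool goes at most 41.7 mm and 7.16 degrees, less where a joint would pass 70% of its speed; a pose out of reach is approached as far as the arm can. A call with a gripper value outside its range is refused whole. The fingers move at their own pace and stop on an object; FORCE is the grip in N (left out, the last holds). Time passes only in rows, so rows that repeat a pose let the fingers close. It gives the time, the measured TCP pose, the force, the opening and the grip force at its end, in the units of the state.
- monitor.observe(): the state, without advancing time (a new reading comes with each control period).
- cams.camera(name): name is "scene" or "side" or "wrist"; returns a dict with "img" (420x560x3 uint8, blue, green, red), "intrinsics" (3x3 intrinsics, pixels), "extrinsics" (4x4, takes a point from camera to world coordinates); the wrist camera has in their place "mount" (4x4, takes a point from camera to tool coordinates, whose origin is the TCP and whose axes are the flange's). Camera axes: x right, y down, z forward; pixel columns grow to the right and rows downward; lengths in m; the calibration is good to about 2 mm. The wrist camera is an equidistant fisheye: a pixel r from the principal point sees the ray r / f radians off the axis. A picture is of the moment at which its call begins: read the wrist's pose just before it. There is no depth.
- ticket.sign_off(): hands the job in; it is judged then, once.
Trained networks look in a picture, given as the dict that the camera call returned (one of the last four; its "shot" number tells which), for a name from the list of things; names that differ only in an ending like _2 or _b are one class to them, and where a whole thing is asked for, a point or a joint stands for the part that bears it (a point fixed in the world has none). Each returns a list of dicts, best first, with "score" (0 to 1); they miss things now and then, are a little off and sometimes report something else, mostly with a low value. They report only what shows in the picture. A call takes as long as a camera call. They do not tell look-alikes from the thing itself.
- boxes_of(picture, thing): "rect" ([centre column, centre row, width, height] in pixels, round what is visible of it).
- silhouettes(picture, thing): "mask" (420x560 bool, what is visible of it) and "rect" ([centre column, centre row, width, height] in pixels, round what is visible of it).
The state is a dict: "clock": time; "qpos": joint angles; "joint_velocities": joint speeds; "joint_torque": joint torques, N m; "eef_pos": TCP position; "eef_rot": TCP orientation; "force": force on the tool from outside, world axes, zero at the start; "wrist_torque": the same for the moment, N m; "grip_width": finger opening in m; "grasp_force": force on a finger pad.
Only numpy, scipy, OpenCV 4.12 (cv2) and the standard library are available. Lean on these libraries where they do the work, as an engineer would, in place of code of your own. Each camera call takes 0.05 s, during which the arm holds its last target. There are 200 camera calls.

## Task

I want to slip a picture into the frame holder. First take the brass handbell that stands in the jaw's way and set it down upright in the white tray, let go of it, and leave everything else where it is; then pull the sprung jaw by its blue handle until its yellow pointer is in line with the white mark, and finish while still holding it there.

Things in the scene. Friction and masses are not known exactly. Their poses are not given: they have to be found in the camera images.
- holder: frame holder fixed to the table: dark wood board 300 x 200 x 18 mm. Origin: on the table, midway across it; x points from front stop to backrest, z up. Front stop: x -155 to -140 mm, 160 wide, top 45 mm above the table; backrest: x 100 to 118 mm, 130 wide, top 85 mm. Between them two 8 mm steel rods along x at y = -55 and +55 mm, 35 mm above the table.
- jaw (a joint): how far the jaw is pulled out, m: 0 shut, 0.10 most; it slides along the holder's -x, roughly towards the robot. A spring pulls it shut with 4 N at 0, 14 N at 0.085; let go, it goes back. Light wood plate 18 x 140 mm, top 75 mm above the table, shut at holder x 78 to 96 mm; a steel tongue (40 mm wide, top 30 mm above the table) runs forward from it to x = -12 mm when shut.
- handle (a point): blue upright tab on the jaw's tongue, moves with the jaw: 12 mm thick along the holder's x, 40 mm wide along y, from 30 to 85 mm above the table. This point: the tab's middle, 60 mm above the table. With the jaw shut it stands at the holder's x = 0, y = 0, 72 mm clear of the jaw plate.
- pointer (a point): middle of the tip of the yellow pointer, a flat needle 6 mm wide that sticks out from the jaw plate to the holder's +y side, 30 mm above the table; it moves with the jaw and, with the jaw shut, lies at x = 78 mm in the holder.
- mark: white block fixed on the board's +y edge (different place each time, 50 to 85 mm of pull), 12 mm along the holder's x, 14 mm across, 12 mm high. Origin: centre of its underside, on the board; axes as the holder's. The pointer is in line when it has the same holder x as the block's middle; it then lies 8 mm beside it across and 12 mm above its underside.
- bell: brass school handbell standing mouth down on the holder's board between front stop and tongue: 135 mm high, bell 66 mm across at the bottom and 52 mm high, above it an upright round light wood handle, 20 mm thick from 75 to 128 mm up. 0.2 to 0.4 kg. Origin: centre of its underside (18 mm above the table at the start); z points up the handle.
- tray: white open plastic tray, fixed, 220 mm (x) by 180 mm (y), 24 mm high, walls and floor 4 mm, left or right of the holder. Origin: centre of its underside, z up. Its -x half (middle at x = -50 mm) is free for the bell; the brass bowl stands in the +x half.
- books: stack of exercise books about 200 x 160 mm, 60 mm high, fixed, on the side of the holder where the tray is not. Origin: centre of its underside.
- bowl: brass bowl 72 mm across, 34 mm high, in the tray; leave it. Origin: centre of its underside.
- duster: board duster 45 x 110 x 30 mm, wood on felt, on the books; leave it. Origin: centre of its underside.
- tumbler: steel tumbler 68 mm across, 100 mm high, on the table at the back; leave it. Origin: centre of its underside.
- lamp: brass oil lamp on a foot, 84 mm across, 106 mm high, on the table at the back; leave it. Origin: centre of its underside.
- chalkbox: chalk carton 60 x 90 x 40 mm with a green band, on the books; leave it. Origin: centre of its underside.
- glue: white glue bottle with orange cap, 48 mm across, 110 mm high, at the back left; leave it. Origin: centre of its underside.
There are look-alikes about, which are no part of the job. What is shaped like the bell but pink or turquoise is not meant.

How it is judged:
By the outcome, as a careful person would: the job done as asked, in the order asked, and still so for the second after the job is handed in, while the arm keeps its last pose, push and grip.
It also fails if it takes over 48 s, if anything falls off the work surface, if the arm or the gripper's body presses on something with over 40 N, if the wrist force passes 120 N, or if a joint passes its speed limit or range.

## Working session

There is one attempt and no reset: what is moved stays moved. The work goes in short steps, Python scripts to look and compute and a shell command to move; the robot and the scene stay as the last step left them, time stands still between calls to the robot, and variables do not carry over. Pictures are saved under pics/ and viewed, at most 11 in all, crops included, and the job is handed in when it is done.

```bash
mkdir -p pics; ls
python3 - <<'E'
from plant import monitor,cams,boxes_of,manip
import cv2,numpy as np
print(monitor.observe(), manip.grip_point_offset)
ims=[]
for n in("scene","side"):
    p=cams.camera(n);ims.append(p["img"]);print(n,p["intrinsics"],p["extrinsics"])
    for t in("bell","tray","holder","handle","pointer","mark","books","bowl"):
        print(t,[(np.round(b["rect"]).tolist(),round(b["score"],2)) for b in boxes_of(p,t)[:4]])
    cv2.imwrite(f"pics/{n}0.png",p["img"])
E
```

```text
pics
{'clock': 0.0, 'qpos': array([-7.84856695e+01,  6.67580195e+00,  8.26361268e+01,  2.45274293e-04,
        9.07569017e+01, -2.16446864e+00]), 'joint_velocities': array([-0.04035339, -0.04478277,  0.10539731, -0.0535876 , -0.01391254,
       -0.08725229]), 'joint_torque': array([ 1.58654202e-03, -7.31984282e+01, -6.32490349e+01,  2.45029435e-05,
        6.30163573e-03, -3.41566272e-05]), 'eef_pos': array([ 0.15959217, -0.65566417,  0.23053831]), 'eef_rot': array([-1.79931228e+02, -2.84467611e-03,  1.36788005e+01]), 'force': array([0.08012711, 0.28604126, 0.54200428]), 'wrist_torque': array([0.01874495, 0.02526844, 0.03758271]), 'grasp_force': 0.0, 'grip_width': 0.08521122980423479} 0.0187
scene [[488.64758177   0.         268.1879567 ]
 [  0.         488.64758177 212.67657562]
 [  0.           0.           1.        ]] [[ 0.34273547  0.81035646 -0.47524183  1.05007446]
 [ 0.93941116 -0.29227192  0.17911953 -0.18845635]
 [ 0.00625083 -0.5078381  -0.86142986  1.00386339]
 [ 0.          0.          0.          1.        ]]
bell [([249.0, 182.0, 27.0, 47.0], 0.95), ([268.0, 242.0, 29.
[... 615 characters left out ...]
242e-01]
 [ 6.37307583e-06 -6.83186952e-01 -7.30243514e-01  8.05427825e-01]
 [ 0.00000000e+00  0.00000000e+00  0.00000000e+00  1.00000000e+00]]
bell [([300.0, 277.0, 32.0, 57.0], 0.91), ([245.0, 278.0, 34.0, 61.0], 0.88), ([255.0, 193.0, 28.0, 57.0], 0.78), ([365.0, 193.0, 27.0, 54.0], 0.78)]
tray [([350.0, 156.0, 99.0, 73.0], 0.6)]
holder [([228.0, 208.0, 150.0, 96.0], 0.61)]
handle [([254.0, 195.0, 25.0, 61.0], 0.62), ([334.0, 137.0, 26.0, 17.0], 0.29), ([259.0, 139.0, 26.0, 43.0], 0.29)]
pointer [([205.0, 195.0, 61.0, 59.0], 0.86)]
mark [([211.0, 232.0, 6.0, 10.0], 0.56), ([205.0, 195.0, 60.0, 60.0], 0.26)]
books []
bowl [([337.0, 137.0, 28.0, 18.0], 0.9), ([211.0, 232.0, 4.0, 6.0], 0.4)]
```

View pics/scene0.png

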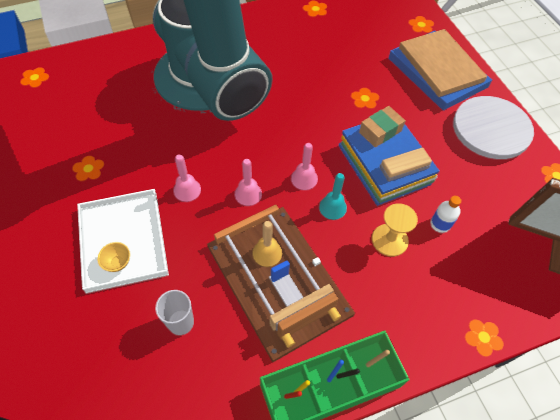

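View pics/side0.png

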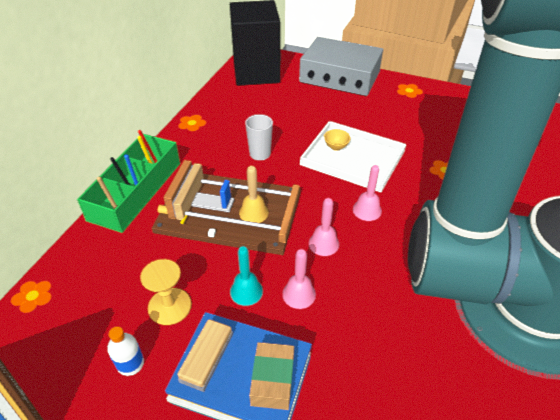

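Scene view: the brass bell is at (268,242) scene and (255,193) side. Look-alikes are pink at scene (187,178), (249,182), (305,166) and turquoise at (334,196). I choose the brass one on the board and check it in a close crop.

```bash
cat > h.py <<'E'
import numpy as np,cv2
from plant import monitor,cams,boxes_of,silhouettes,manip
from scipy.optimize import least_squares
def proj(p,X):
    T=np.linalg.inv(p["extrinsics"]);c=np.atleast_2d(X)@T[:3,:3].T+T[:3,3];u=c@p["intrinsics"].T
    return u[:,:2]/u[:,2:]
def onplane(p,uv,z):
    E=p["extrinsics"];d=E[:3,:3]@np.linalg.solve(p["intrinsics"],[uv[0],uv[1],1]);o=E[:3,3]
    return o+d*(z-o[2])/d[2]
def tri(ps,uvs):
    return least_squares(lambda X:np.ravel([proj(p,X)[0]-u for p,u in zip(ps,uvs)]),[.5,-.2,.05])
E
python3 - <<'E'
from h import *
ps=[cams.camera(n) for n in("scene","side")]
a=cv2.resize(ps[0]["img"][195:365,200:360],None,fx=2.5,fy=3.5*2.5/3.5)
b=cv2.resize(ps[1]["img"][155:255,145:305],None,fx=5,fy=5,interpolation=cv2.INTER_CUBIC)
cv2.imwrite("pics/c1.png",cv2.resize(ps[0]["img"][200:360,200:360],None,fx=3.75,fy=3.75,interpolation=cv2.INTER_CUBIC))
cv2.imwrite("pics/c2.png",b)
for n,p in zip("ab",ps):
    for t in("bell","tray","bowl","mark"):
        for s in silhouettes(p,t)[:5]:
            m=s["mask"];r,c=np.nonzero(m);q,_=np.array(cv2.minAreaRect(np.c_[c,r].astype(np.float32))[:2],dtype=object),0
            print(n,t,round(s["score"],2),np.round(s["rect"],1),"bgr",ps["ab".index(n)]["img"][m].mean(0).round())
            if t=="tray":
                print(cv2.approxPolyDP(cv2.convexHull(np.c_[c,r].astype(np.int32)),6,True)[:,0].tolist())
E
```

```text
a bell 0.91 [302.6 167.8  26.7  44.3] bgr [138. 106. 198.]
a bell 0.77 [248.5 182.2  26.4  49.5] bgr [144. 111. 202.]
a bell 0.74 [187.4 178.6  27.7  44. ] bgr [148. 113. 206.]
a bell 0.64 [269.6 244.2  26.4  46.9] bgr [ 76. 141. 182.]
a tray 0.67 [123.3 240.9  96.8 101.7] bgr [234. 234. 233.]
[[168, 274], [85, 291], [79, 203], [154, 189]]
a tray 0.61 [301.2 294.6  62.1  75.1] bgr [161. 167. 180.]
[[332, 288], [272, 327], [270, 276], [283, 261]]
a bowl 0.84 [114.3 256.9  31.2  29.5] bgr [ 88. 177. 219.]
a bowl 0.21 [123.1 239.4  92.8 101.5] bgr [233. 233. 233.]
b bell 0.94 [255.8 194.9  27.6  57.8] bgr [102. 197. 234.]
b bell 0.88 [321.9 227.1  29.1  59.3] bgr [192. 153. 242.]
b bell 0.87 [246.6 276.9  26.1  59.1] bgr [192. 195.  12.]
b bell 0.68 [298.9 276.2  33.3  58.2] bgr [194. 154. 243.]
b bell 0.64 [365.4 192.8  29.9  57.2] bgr [199. 159. 246.]
b tray 0.67 [349.5 157.6 102.7  70.1] bgr [249. 251. 250.]
[[403, 145], [380, 191], [300, 162], [329, 123]]
b bowl 0.66 [334.7 136.8  27.2  20.4] bgr [ 97. 206. 239.]
b mark 0.56 [227.6 205.9 152.   93.3] bgr [ 87. 113. 151.]
b mark 0.41 [212.2 232.7   3.4   8. ] bgr [243. 246. 245.]
```

View pics/c1.png

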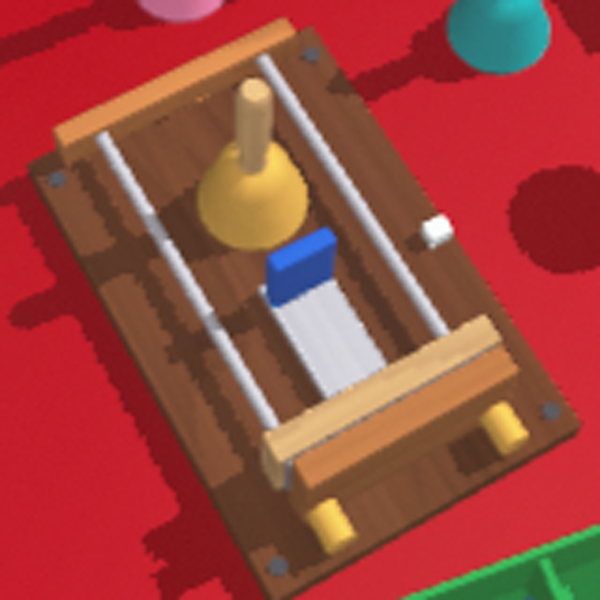

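View pics/c2.png

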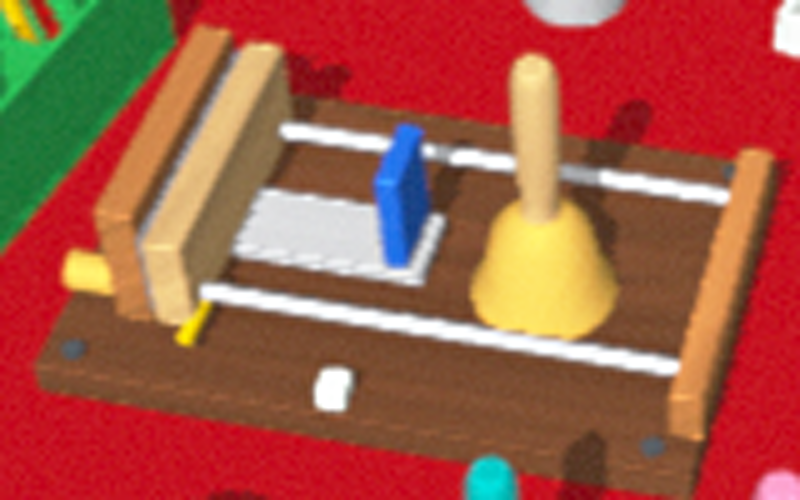

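```bash
cat > fit.py <<'E'
from h import *
ps=[cams.camera(n) for n in("scene","side")]
S=lambda u,v:(200+u/3.75-.37,200+v/3.75-.37); D=lambda u,v:(145+u/5-.4,155+v/5-.4)
F=[(0,S(55,130),-155,-80,45),(0,S(290,20),-155,80,45),(0,S(263,435),78,-70,75),(0,S(487,318),78,70,75),
(0,S(300,247),0,0,85),(0,S(103,135),-140,-55,37),(0,S(263,60),-140,55,37),
(1,D(187,247),78,70,75),(1,D(150,245),96,70,75),(1,D(285,48),78,-70,75),(1,D(250,44),96,-70,75),
(1,D(670,400),-140,80,45),(1,D(740,150),-140,-80,45),(1,D(705,402),-155,80,45),(1,D(775,152),-155,-80,45),(1,D(398,152),0,0,85)]
def W(h,X):
    c,s=np.cos(h[2]),np.sin(h[2]);X=np.asarray(X,float);return np.array([h[0]+c*X[0]-s*X[1],h[1]+s*X[0]+c*X[1],X[2]])
def res(h): return np.ravel([proj(ps[i],W(h,np.array([x,y,z])/1e3))[0]-u for i,u,x,y,z in F])
h=least_squares(res,[.65,-.1,.2],loss="soft_l1").x
print("holder",h,np.degrees(h[2]));print(res(h).reshape(-1,2).round(1).tolist())
inv=lambda P:np.array([np.cos(h[2])*(P[0]-h[0])+np.sin(h[2])*(P[1]-h[1]),-np.sin(h[2])*(P[0]-h[0])+np.cos(h[2])*(P[1]-h[1]),P[2]])
for n,u in(("mark",[S(437,231),D(334,389)]),("belltop",[S(255,88),D(532,66)]),("pointer",[None,D(186,338)])):
    if u[0]:
        r=tri(ps,u);print(n,r.x,"holder",inv(r.x),r.fun.round(1))
    for p,q,z in zip(ps,u,[{"mark":.024,"belltop":.15,"pointer":.03}[n]]*2):
        if q: P=onplane(p,q,z);print("  plane",P,inv(P))
for p,c in zip(ps,[[[168, 274], [85, 291], [79, 203], [154, 189]],[[403, 145], [380, 191], [300, 162], [329, 123]]]):
    print("tray",[onplane(p,q,.024).round(3)[:2].tolist() for q in c],np.mean([onplane(p,q,.024) for q in c],0))
print("bowl",tri(ps,[(114.3,257),(336,137)]).x)
for a,b in(((187,164),(372,170)),((248,166),(327,203)),((307,150),(300,253)),((337,178),(243,252))): print("fake",onplane(ps[0],a,.125).round(3),onplane(ps[1],b,.125).round(3))
print("tumbler rim",onplane(ps[0],(173,299),.1),onplane(ps[1],(260,123),.1))
E
python3 fit.py
```

```text
holder [ 0.66882582 -0.01711818  0.16171217] 9.265424784516288
[[-0.7, -1.5], [-0.9, -1.9], [-0.7, -0.8], [-0.6, -2.0], [0.5, -0.4], [-0.2, -0.7], [0.0, -1.4], [-2.0, 0.5], [-2.5, -0.4], [-0.5, -0.7], [-0.8, -1.0], [-0.8, -0.9], [0.1, -0.7], [-0.9, -0.2], [-0.6, -0.2], [-0.3, -0.0]]
mark [0.66120996 0.07208278 0.02317216] holder [0.0068456  0.08926338 0.02317216] [-0.1 -0.1 -0.2  0.1]
  plane [0.66182566 0.0720909  0.024     ] [0.00745457 0.08917226 0.024     ]
  plane [0.66054701 0.07244627 0.024     ] [0.00624982 0.08972886 0.024     ]
belltop [ 0.60233672 -0.02094444  0.15240484] holder [-0.06623768  0.00692895  0.15240484] [-0.2 -0.1 -0.2  0.1]
  plane [ 0.60139185 -0.02026689  0.15      ] [-0.06706113  0.00774979  0.15      ]
  plane [ 0.60334406 -0.02384     0.15      ] [-0.06570969  0.00390899  0.15      ]
  plane [0.73208295 0.0743581  0.03      ] [0.07716026 0.08009787 0.03      ]
tray [[0.581, -0.242], [0.559, -0.416], [0.334, -0.394], [0.355, -0.219]] [ 0.45712926 -0.31768384  0.024     ]
tray [[0.336, -0.389], [0.351, -0.194], [0.563, -0.224], [0.546, -0.41]] [ 0.44900771 -0.3041053   0.024     ]
bowl [ 0.50647214 -0.34138687  0.03483543]
fake [ 0.387 -0.132  0.125] [ 0.371 -0.141  0.125]
fake [ 0.437 -0.007  0.125] [ 0.43  -0.008  0.125]
fake [0.44  0.133 0.125] [0.436 0.134 0.125]
fake [0.534 0.166 0.125] [0.533 0.171 0.125]
tumbler rim [ 0.67153491 -0.24113839  0.1       ] [ 0.67809684 -0.24116395  0.1       ]
```

The crops confirm it: brass bell with wooden handle on the board. The fit gives the bell at (0.602,-0.021), its top at z = 0.152 (expected 0.153), and a pull of about 71.5 mm. The tray spot is about (0.405,-0.306). Moving above the bell.

```bash
python3 -m inch '[{"dp":[11.6,-10.25,0],"turn":[0,0,-7],"grip":0},{"dp":[11.6,-10.25,0],"turn":[0,0,-7],"grip":0},{"dp":[11.6,-10.25,0],"turn":[0,0,-7],"grip":0},{"dp":[11.6,-10.25,0],"turn":[0,0,-7],"grip":0},{"dp":[11.6,-10.25,0],"turn":[0,0,-7],"grip":0},{"dp":[11.6,-10.25,0],"turn":[0,0,-7],"grip":0},{"dp":[11.6,-10.25,0],"turn":[0,0,-7],"grip":0},{"dp":[11.6,-10.25,0],"turn":[0,0,-7],"grip":0}]' 60
cat > go.py <<'E'
import sys
from h import *
from scipy.spatial.transform import Rotation as R
# go.py x y z yaw : dp and turn in row units from the measured pose
s=monitor.observe();t=[float(a) for a in sys.argv[1:]]
r0=R.from_euler("xyz",s["eef_rot"],degrees=True)
print("pos",s["eef_pos"].round(4),s["eef_rot"].round(2),"t",s["clock"],"w",s["grip_width"],"gf",s["grasp_force"],"F",s["force"].round(1))
print("dp",(r0.inv().apply(np.array(t[:3])-s["eef_pos"])/.025).round(2),"turn",(np.degrees((r0.inv()*R.from_euler("xyz",[180,0,t[3]],degrees=True)).as_rotvec())/6).round(2))
E
python3 go.py .602 -.021 .231 99.3
```

```text
clock: 2.17
eef_pos: [0.3508, -0.3805, 0.2315]
eef_rot: [180.0, 0.0, 55.7]
force: [1.1, -0.1, 0.2]
grip_width: 0.0855
grasp_force: 0.0
pos [ 0.3508 -0.3805  0.2315] [1.7997e+02 1.0000e-02 5.5710e+01] t 2.1667 w 0.08550903761500443 gf 0.0 F [ 1.1 -0.1  0.2]
dp [17.54  0.2   0.02] turn [ 0.    0.   -7.26]
```

```bash
python3 -m inch '[{"dp":[10,0.1,0],"turn":[0,0,-7.2],"grip":0},{"dp":[10,0.1,0],"turn":[0,0,-7.2],"grip":0},{"dp":[10,0.1,0],"turn":[0,0,-7.2],"grip":0},{"dp":[17.5,0.2,0],"turn":[0,0,-7.2],"grip":0},{"dp":[17.5,0.2,0],"turn":[0,0,-7.2],"grip":0},{"dp":[17.5,0.2,0],"turn":[0,0,-7.2],"grip":0},{"dp":[17.5,0.2,0],"turn":[0,0,-7.2],"grip":0},{"dp":[17.5,0.2,0],"turn":[0,0,-7.2],"grip":0}]'
python3 go.py .602 -.021 .231 99.3
```

```text
clock: 2.83
eef_pos: [0.542, -0.107, 0.2316]
eef_rot: [180.0, 0.0, 99.0]
force: [0.1, -1.0, -0.1]
grip_width: 0.0853
grasp_force: 0.0
pos [ 0.542  -0.107   0.2316] [1.7996e+02 2.0000e-02 9.8960e+01] t 2.8333 w 0.08526715584672513 gf 0.0 F [ 0.1 -1.  -0.1]
dp [3.03 2.91 0.03] turn [ 0.01  0.   -0.06]
```

```bash
python3 -m inch '[{"dp":[3,2.9,0],"turn":[0,0,0],"grip":0},{"dp":[3,2.9,0],"turn":[0,0,0],"grip":0},{"dp":[3,2.9,0],"turn":[0,0,0],"grip":0},{"dp":[3,2.9,0],"turn":[0,0,0],"grip":0},{"dp":[3,2.9,0],"turn":[0,0,0],"grip":0},{"dp":[3,2.9,0],"turn":[0,0,0],"grip":0}]'
python3 go.py .602 -.021 .231 99.3
cat > wr.py <<'E'
from h import *
from scipy.spatial.transform import Rotation as R
def wrist():
    s=monitor.observe();p=cams.camera("wrist");T=np.eye(4)
    T[:3,:3]=R.from_euler("xyz",s["eef_rot"],degrees=True).as_matrix();T[:3,3]=s["eef_pos"]
    p["extrinsics"]=T@p["mount"];return p,s
def wplane(p,uv,z):
    K=p["intrinsics"];v=np.array([(uv[0]-K[0,2])/K[0,0],(uv[1]-K[1,2])/K[1,1]]);t=np.hypot(*v)
    d=p["extrinsics"][:3,:3]@np.r_[np.sin(t)*v/max(t,1e-9),np.cos(t)];o=p["extrinsics"][:3,3];return o+d*(z-o[2])/d[2]
def wproj(p,X):
    T=np.linalg.inv(p["extrinsics"]);c=np.atleast_2d(X)@T[:3,:3].T+T[:3,3];K=p["intrinsics"]
    r=np.hypot(c[:,0],c[:,1]);t=np.arctan2(r,c[:,2]);return c[:,:2]/r[:,None]*t[:,None]*K[0,0]+K[:2,2]
E
python3 - <<'E'
from wr import *
p,s=wrist();im=p["img"].copy()
for X,c in(((.602,-.021,.153),(255,0,0)),((.6688,-.0171,.085),(0,0,255)),((.661,.072,.030),(0,255,0))):
    cv2.circle(im,tuple(int(v) for v in wproj(p,X)[0]),3,c,1)
cv2.imwrite("pics/w1.png",im)
E
```

```text
clock: 3.33
eef_pos: [0.6009, -0.0242, 0.2312]
eef_rot: [-180.0, 0.0, 98.9]
force: [0.2, 0.2, -0.5]
grip_width: 0.0854
grasp_force: 0.0
pos [ 0.6009 -0.0242  0.2312] [-1.7998e+02  1.0000e-02  9.8890e+01] t 3.3333 w 0.0854155433086166 gf 0.0 F [ 0.2  0.2 -0.5]
dp [0.12 0.06 0.01] turn [-0.    0.   -0.07]
```

View pics/w1.png

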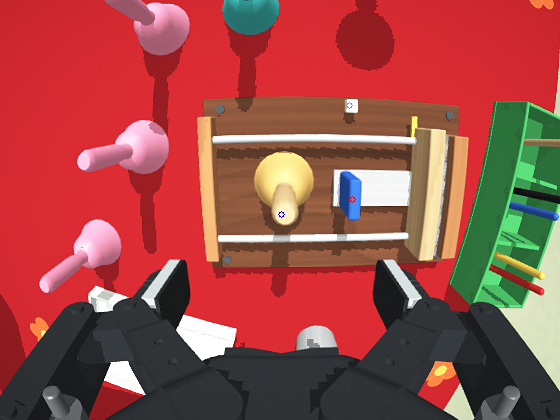

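The wrist view shows the projected bell top at (281,214) against the visible cap at about (285,216). The tab at (352,199) and mark at (349,105) match too. Descending and gripping.

```bash
python3 -m inch '[{"dp":[0.12,0.12,1.3],"turn":[0,0,0],"grip":0},{"dp":[0.12,0.12,2.6],"turn":[0,0,0],"grip":0},{"dp":[0.12,0.12,3.9],"turn":[0,0,0],"grip":0},{"dp":[0.12,0.12,5],"turn":[0,0,0],"grip":0},{"dp":[0.12,0.12,5],"turn":[0,0,0],"grip":0},{"dp":[0.12,0.12,5],"turn":[0,0,0],"grip":0.4},{"dp":[0.12,0.12,5],"turn":[0,0,0],"grip":0.6},{"dp":[0.12,0.12,5],"turn":[0,0,0],"grip":0.6}]' 60
python3 -m inch '[{"dp":[0,0,0],"turn":[0,0,0],"grip":1},{"dp":[0,0,0],"turn":[0,0,0],"grip":1},{"dp":[0,0,0],"turn":[0,0,0],"grip":1},{"dp":[0,0,0],"turn":[0,0,0],"grip":1},{"dp":[0,0,0],"turn":[0,0,0],"grip":1},{"dp":[0,0,0],"turn":[0,0,0],"grip":1},{"dp":[0,0,0],"turn":[0,0,0],"grip":1},{"dp":[0,0,0],"turn":[0,0,0],"grip":1}]' 60
python3 - <<'E'
from wr import *
ims=[]
p,s=wrist();q=cams.camera("side")
cv2.imwrite("pics/g1.png",np.hstack([p["img"][60:360,150:430],q["img"][120:270,150:390].repeat(2,0).repeat(2,1)]))
E
python3 go.py .602 -.021 .206 99.3
```

```text
clock: 4.05
eef_pos: [0.6047, -0.0209, 0.1091]
eef_rot: [179.8, 0.0, 98.9]
force: [0.5, -0.1, 0.3]
grip_width: 0.0515
grasp_force: 0.0
clock: 4.72
eef_pos: [0.6039, -0.0205, 0.1076]
eef_rot: [180.0, 0.0, 98.9]
force: [-3.9, -0.5, 8.6]
grip_width: 0.0186
grasp_force: 58.5
pos [ 0.6039 -0.0205  0.1076] [1.7996e+02 3.0000e-02 9.8890e+01] t 4.8167 w 0.01850242674448643 gf 58.53734761476517 F [-4.6 -0.7  7.4]
dp [-0.01 -0.07 -3.94] turn [ 0.01  0.   -0.07]
```

View pics/g1.png

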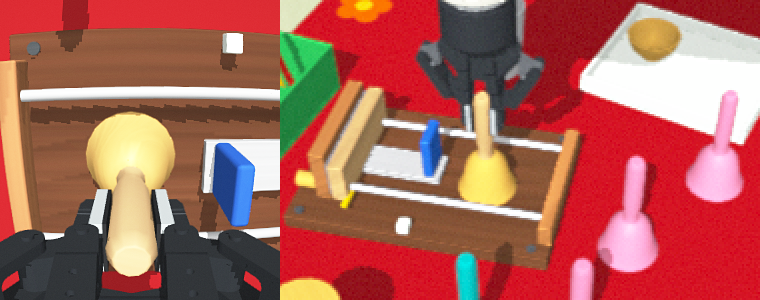

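The picture shows the handle between the pads at (130,235), with the bell still upright. Lifting, then checking the grip.

```bash
python3 -m inch '[{"dp":[0,0,-0.3],"turn":[0,0,0],"grip":1},{"dp":[0,0,-0.8],"turn":[0,0,0],"grip":1},{"dp":[0,0,-1.4],"turn":[0,0,0],"grip":1},{"dp":[0,0,-2],"turn":[0,0,0],"grip":1},{"dp":[0,0,-2],"turn":[0,0,0],"grip":1},{"dp":[0,0,-2],"turn":[0,0,0],"grip":1}]' 70
python3 - <<'E'
from wr import *
p,s=wrist();q=cams.camera("side");im=p["img"].copy()
for k in(.153,.125): 
  cv2.circle(im,tuple(int(v) for v in wproj(p,s["eef_pos"]+[0,0,k-.1076])[0]),3,(255,0,0),1)
cv2.imwrite("pics/g2.png",np.hstack([im[60:360,150:430],q["img"][90:240,150:390].repeat(2,0).repeat(2,1)]))
E
python3 go.py .405 -.306 .22 99.3
```

```text
clock: 5.32
eef_pos: [0.6043, -0.0204, 0.1579]
eef_rot: [179.9, 0.0, 98.9]
force: [0.4, 1.0, -3.6]
grip_width: 0.0186
grasp_force: 68.6
pos [ 0.6035 -0.0204  0.1558] [-1.7997e+02 -1.0000e-02  9.8890e+01] t 5.4167 w 0.017981425392632023 gf 68.57269406318665 F [-1.5 -0.1 -3.8]
dp [-10.06  -9.61  -2.56] turn [-0.   -0.   -0.07]
```

View pics/g2.png

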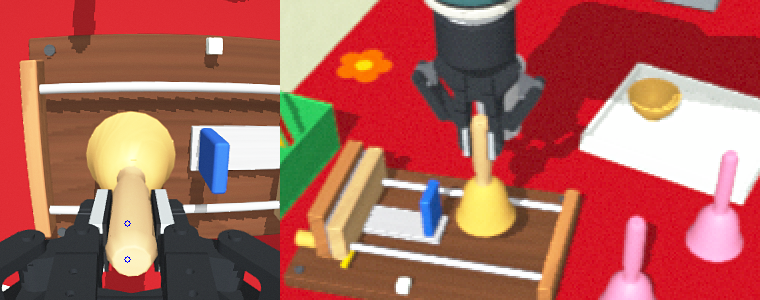

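Lift confirmed: about 3.7 N on the wrist, and the bell hangs upright between the pads. Carrying it to the tray.

```bash
python3 -m inch '[{"dp":[0,0,-1],"turn":[0,0,0],"grip":1},{"dp":[-0.5,-0.5,-2],"turn":[0,0,0],"grip":1},{"dp":[-1.4,-1.3,-2],"turn":[0,0,0],"grip":1},{"dp":[-2.3,-2.2,-2],"turn":[0,0,0],"grip":1},{"dp":[-3.3,-3.1,-2],"turn":[0,0,0],"grip":1},{"dp":[-4.3,-4.1,-2],"turn":[0,0,0],"grip":1},{"dp":[-5.2,-5,-2],"turn":[0,0,0],"grip":1},{"dp":[-6,-5.8,-2],"turn":[0,0,0],"grip":1}]'
python3 -m inch '[{"dp":[-1,-0.9,0],"turn":[0,0,0],"grip":1},{"dp":[-2,-1.9,0],"turn":[0,0,0],"grip":1},{"dp":[-2.9,-2.8,0],"turn":[0,0,0],"grip":1},{"dp":[-3.5,-3.4,0],"turn":[0,0,0],"grip":1},{"dp":[-3.9,-3.7,0],"turn":[0,0,0],"grip":1},{"dp":[-3.9,-3.7,0],"turn":[0,0,0],"grip":1},{"dp":[-3.9,-3.7,0],"turn":[0,0,0],"grip":1}]'
python3 - <<'E'
from wr import *
p,s=wrist();im=p["img"]
q=cams.camera("side")
cv2.imwrite("pics/t1.png",np.hstack([im[:,0:400][60:],q["img"][60:240,250:450].repeat(2,0).repeat(2,1)]))
E
python3 go.py .405 -.306 .0955 99.3
```

```text
clock: 6.08
eef_pos: [0.482, -0.1922, 0.2054]
eef_rot: [-179.9, -0.0, 98.9]
force: [1.1, 0.0, -2.8]
grip_width: 0.0183
grasp_force: 69.2
clock: 6.67
eef_pos: [0.4073, -0.3016, 0.2057]
eef_rot: [-180.0, -0.1, 98.8]
force: [0.2, 0.1, -3.6]
grip_width: 0.0184
grasp_force: 69.2
pos [ 0.4078 -0.3009  0.206 ] [-1.7999e+02 -4.0000e-02  9.8920e+01] t 6.7667 w 0.018506846344803624 gf 69.22048062086105 F [ 0.7 -0.4 -2.6]
dp [-0.19 -0.14  4.42] turn [-0.   -0.01 -0.06]
```

View pics/t1.png

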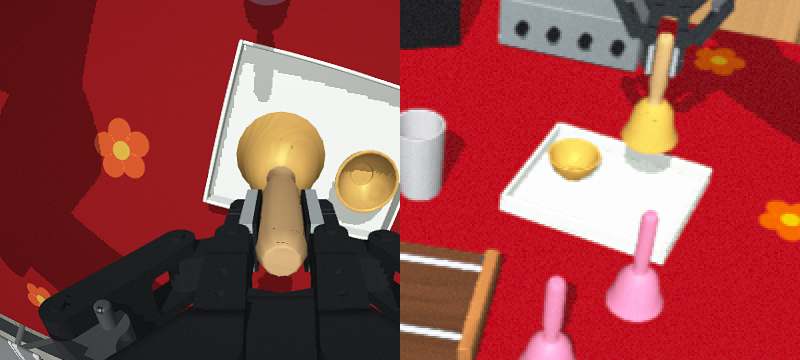

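```bash
python3 - <<'E'
from wr import *
p,s=wrist()
a,b=wplane(p,(240,101),.024),wplane(p,(205,260),.024);print(a,b,(a+b)/2)
y=np.radians(-6.5);print("edge dir",np.degrees(np.arctan2(*(a-b)[:2][::-1])),"target",(a+b)/2+.06*np.r_[np.cos(y),np.sin(y),0])
E
python3 -m inch '[{"dp":[-0.2,-0.15,0.8],"turn":[0,0,0],"grip":1},{"dp":[-0.2,-0.15,1.7],"turn":[0,0,0],"grip":1},{"dp":[-0.2,-0.15,2.5],"turn":[0,0,0],"grip":1},{"dp":[-0.2,-0.15,3.2],"turn":[0,0,0],"grip":1},{"dp":[-0.2,-0.15,3.7],"turn":[0,0,0],"grip":1},{"dp":[-0.2,-0.15,3.7],"turn":[0,0,0],"grip":1},{"dp":[-0.2,-0.15,3.7],"turn":[0,0,0],"grip":1}]'
python3 go.py .405 -.306 .0945 99.3
```

```text
[ 0.35557766 -0.21949689  0.024     ] [ 0.33819387 -0.39392161  0.024     ] [ 0.34688577 -0.30670925  0.024     ]
edge dir 84.30849429268272 target [ 0.40650008 -0.31350144  0.024     ]
clock: 7.4
eef_pos: [0.4046, -0.3067, 0.1139]
eef_rot: [-180.0, -0.0, 98.9]
force: [-0.6, -0.4, -2.7]
grip_width: 0.0183
grasp_force: 69.1
pos [ 0.4046 -0.3067  0.1139] [-1.7998e+02 -3.0000e-02  9.8930e+01] t 7.4 w 0.01832394143983004 gf 69.09890413284302 F [-0.6 -0.4 -2.7]
dp [0.02 0.02 0.78] turn [-0.   -0.01 -0.06]
```

```bash
python3 -m inch '[{"dp":[-0.25,0,0.2],"turn":[0,0,0],"grip":1},{"dp":[-0.25,0,0.4],"turn":[0,0,0],"grip":1},{"dp":[-0.25,0,0.55],"turn":[0,0,0],"grip":1},{"dp":[-0.25,0,0.65],"turn":[0,0,0],"grip":1},{"dp":[-0.25,0,0.74],"turn":[0,0,0],"grip":1},{"dp":[-0.25,0,0.74],"turn":[0,0,0],"grip":1},{"dp":[-0.25,0,0.74],"turn":[0,0,0],"grip":1}]'
```

```text
clock: 7.98
eef_pos: [0.4053, -0.3133, 0.0954]
eef_rot: [180.0, -0.0, 98.9]
force: [-0.5, 0.4, -3.0]
grip_width: 0.0187
grasp_force: 69.2
```

```bash
python3 -m inch '[{"dp":[0,0,0.05],"turn":[0,0,0],"grip":1},{"dp":[0,0,0.08],"turn":[0,0,0],"grip":1},{"dp":[0,0,0.08],"turn":[0,0,0],"grip":1}]'
```

```text
clock: 8.23
eef_pos: [0.4054, -0.3134, 0.0936]
eef_rot: [180.0, 0.0, 98.9]
force: [-0.7, 0.1, 0.5]
grip_width: 0.0184
grasp_force: 69.3
```

Contact made. Releasing and rising.

```bash
python3 -m inch '[{"dp":[0,0,0],"turn":[0,0,0],"grip":0.6},{"dp":[0,0,0],"turn":[0,0,0],"grip":0.5},{"dp":[0,0,0],"turn":[0,0,0],"grip":0.2},{"dp":[0,0,0],"turn":[0,0,0],"grip":0},{"dp":[0,0,0],"turn":[0,0,0],"grip":0},{"dp":[0,0,0],"turn":[0,0,0],"grip":0},{"dp":[0,0,0],"turn":[0,0,0],"grip":0}]' 30
python3 -m inch '[{"dp":[0,0,-0.6],"turn":[0,0,0],"grip":0},{"dp":[0,0,-1.5],"turn":[0,0,0],"grip":0},{"dp":[0,0,-3],"turn":[0,0,0],"grip":0},{"dp":[0,0,-4.5],"turn":[0,0,0],"grip":0},{"dp":[0,0,-5],"turn":[0,0,0],"grip":0},{"dp":[0,0,-5],"turn":[0,0,0],"grip":0}]'
python3 go.py .6688 -.0171 .2 99.3
```

```text
clock: 8.82
eef_pos: [0.4053, -0.3133, 0.0933]
eef_rot: [180.0, 0.0, 98.9]
force: [-0.1, 0.4, 0.3]
grip_width: 0.0853
grasp_force: 0.0
clock: 9.32
eef_pos: [0.4062, -0.3141, 0.2224]
eef_rot: [179.8, 0.2, 98.9]
force: [-0.4, 0.1, -0.6]
grip_width: 0.0855
grasp_force: 0.0
pos [ 0.4062 -0.3141  0.2224] [179.79   0.25  98.88] t 9.3167 w 0.08545557816796527 gf 0.0 F [-0.4  0.1 -0.6]
dp [10.12 12.21  0.9 ] turn [ 0.04  0.04 -0.07]
```

```bash
python3 -m inch '[{"dp":[3,3.6,0],"turn":[0,0,0],"grip":0},{"dp":[10.1,12.2,0.4],"turn":[0,0,-0.07],"grip":0},{"dp":[10.1,12.2,0.4],"turn":[0,0,-0.07],"grip":0},{"dp":[10.1,12.2,0.4],"turn":[0,0,-0.07],"grip":0},{"dp":[10.1,12.2,0.4],"turn":[0,0,-0.07],"grip":0},{"dp":[10.1,12.2,0.4],"turn":[0,0,-0.07],"grip":0},{"dp":[10.1,12.2,0.4],"turn":[0,0,-0.07],"grip":0},{"dp":[10.1,12.2,0.4],"turn":[0,0,-0.07],"grip":0}]'
python3 go.py .6688 -.0171 .2 99.3
```

```text
clock: 9.98
eef_pos: [0.6268, -0.0617, 0.2084]
eef_rot: [-179.9, -0.0, 99.3]
force: [0.0, -1.2, 0.3]
grip_width: 0.0855
grasp_force: 0.0
pos [ 0.6268 -0.0617  0.2084] [-1.7992e+02 -2.0000e-02  9.9310e+01] t 9.9833 w 0.08547388815295805 gf 0.0 F [ 0.  -1.2  0.3]
dp [1.49 1.95 0.33] turn [-0.01 -0.    0.  ]
```

```bash
python3 -m inch '[{"dp":[1.5,1.95,0.33],"turn":[0,0,0],"grip":0},{"dp":[1.5,1.95,0.33],"turn":[0,0,0],"grip":0},{"dp":[1.5,1.95,0.33],"turn":[0,0,0],"grip":0},{"dp":[1.5,1.95,0.33],"turn":[0,0,0],"grip":0},{"dp":[1.5,1.95,0.33],"turn":[0,0,0],"grip":0}]'
python3 - <<'E'
from wr import *
p,s=wrist();im=p["img"].copy();q=cams.camera("side")
h=[.66883,-.01712,.1617];c,sn=np.cos(h[2]),np.sin(h[2])
def W(x,y,z):return (h[0]+c*x-sn*y,h[1]+sn*x+c*y,z)
for X in(W(0,.02,.085),W(0,-.02,.085),W(.0065,.089,.030),W(-.14,.08,.045),W(.078,.08,.03),W(.078,-.07,.075)):
    print(np.round(wproj(p,X)[0],1));cv2.circle(im,tuple(int(round(v)) for v in wproj(p,X)[0]),2,(0,255,0),1)
cv2.imwrite("pics/j1.png",np.hstack([im[40:400,130:530],q["img"][60:240,250:450].repeat(2,0).repeat(2,1)]))
E
python3 go.py .6688 -.0171 .046 99.27
```

```text
clock: 10.4
eef_pos: [0.6676, -0.0192, 0.2008]
eef_rot: [-179.9, -0.0, 99.3]
force: [0.3, -0.6, -0.0]
grip_width: 0.0852
grasp_force: 0.0
[281.2 178.4]
[281.2 225.6]
[288.2  97.3]
[136.5 112.5]
[361.9 108.7]
[364.  272.3]
pos [ 0.6676 -0.0197  0.2018] [-1.800e+02  1.000e-02  9.925e+01] t 10.5 w 0.08553986874334649 gf 0.0 F [ 0.5  0.2 -0.1]
dp [0.1  0.07 6.23] turn [-0.  0. -0.]
```

View pics/j1.png

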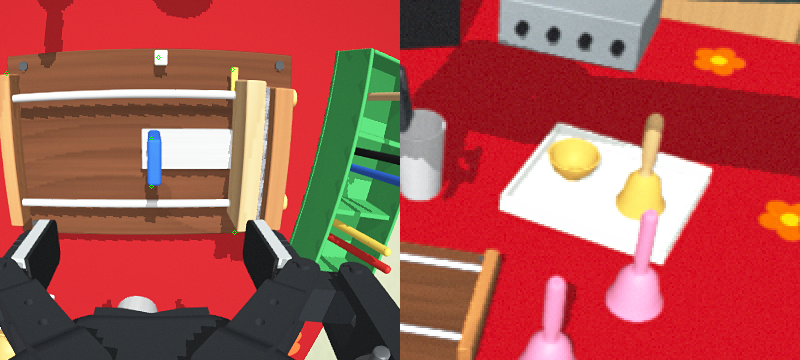

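The bell stands upright in the tray, clear of the bowl. The tab is at column 284 against a predicted 281, so about 2 mm off. Descending on the tab and gripping.

```bash
python3 -m inch '[{"dp":[0.1,0.13,1.5],"turn":[0,0,0],"grip":0},{"dp":[0.1,0.13,3],"turn":[0,0,0],"grip":0},{"dp":[0.1,0.13,4.3],"turn":[0,0,0],"grip":0},{"dp":[0.1,0.13,5.4],"turn":[0,0,0],"grip":0},{"dp":[0.1,0.13,6.1],"turn":[0,0,0],"grip":0},{"dp":[0.1,0.13,6.1],"turn":[0,0,0],"grip":0},{"dp":[0.1,0.13,6.1],"turn":[0,0,0],"grip":0.4},{"dp":[0.1,0.13,6.1],"turn":[0,0,0],"grip":0.7}]' 70
python3 -m inch '[{"dp":[0,0,0],"turn":[0,0,0],"grip":0.7},{"dp":[0,0,0],"turn":[0,0,0],"grip":1},{"dp":[0,0,0],"turn":[0,0,0],"grip":1},{"dp":[0,0,0],"turn":[0,0,0],"grip":1},{"dp":[0,0,0],"turn":[0,0,0],"grip":1},{"dp":[0,0,0],"turn":[0,0,0],"grip":1}]'
python3 go.py .6688 -.0171 .046 99.27
```

```text
clock: 11.17
eef_pos: [0.6715, -0.0164, 0.0514]
eef_rot: [179.9, 0.0, 99.3]
force: [-0.1, 0.4, 0.8]
grip_width: 0.0639
grasp_force: 0.0
clock: 11.67
eef_pos: [0.6696, -0.0161, 0.0503]
eef_rot: [-179.8, 0.0, 99.3]
force: [-22.9, -2.5, 15.4]
grip_width: 0.0116
grasp_force: 69.6
pos [ 0.6696 -0.0161  0.0503] [-179.81    0.     99.3 ] t 11.6667 w 0.01162166237446695 gf 69.5747423171997 F [-22.9  -2.5  15.4]
dp [-0.03 -0.04  0.17] turn [-0.03  0.    0.01]
```

```bash
python3 -m inch '[{"dp":[0,-0.4,0],"turn":[0,0,0],"grip":1},{"dp":[0,-0.8,0],"turn":[0,0,0],"grip":1},{"dp":[0,-1.2,0],"turn":[0,0,0],"grip":1},{"dp":[0,-1.6,0],"turn":[0,0,0],"grip":1},{"dp":[0,-2,0],"turn":[0,0,0],"grip":1},{"dp":[0,-2.4,0],"turn":[0,0,0],"grip":1},{"dp":[0,-2.8,0],"turn":[0,0,0],"grip":1},{"dp":[0,-2.8,0],"turn":[0,0,0],"grip":1}]'
python3 -m inch '[{"dp":[0,0,0],"turn":[0,0,0],"grip":1},{"dp":[0,0,0],"turn":[0,0,0],"grip":1},{"dp":[0,0,0],"turn":[0,0,0],"grip":1}]'
python3 - <<'E'
from wr import *
p,s=wrist();q=cams.camera("side");np.save("w.npy",p["img"]);print(s["eef_pos"])
h=[.66883,-.01712,.1617];u=np.array([np.cos(h[2]),np.sin(h[2])])
print("along",(s["eef_pos"][:2]-h[:2])@u)
def W(x,y,z):return np.array([h[0]+u[0]*x-u[1]*y,h[1]+u[1]*x+u[0]*y,z])
m=wproj(p,W(.0065,.085,.03))[0].astype(int);print("crop centre",m)
a=p["img"][m[1]-35:m[1]+35,m[0]-47:m[0]+47];b=q["img"][205:255,180:247]
cv2.imwrite("pics/m1.png",np.vstack([cv2.resize(x,(400,298),interpolation=cv2.INTER_CUBIC) for x in(a,b)]))
E
```

```text
clock: 12.33
eef_pos: [0.6018, -0.0274, 0.0503]
eef_rot: [179.8, 0.0, 99.3]
force: [11.8, -0.4, -0.4]
grip_width: 0.0112
grasp_force: 69.6
clock: 12.58
eef_pos: [0.6029, -0.0272, 0.0503]
eef_rot: [179.8, 0.0, 99.3]
force: [11.7, -0.0, -0.6]
grip_width: 0.0112
grasp_force: 70.0
[ 0.60294237 -0.02721712  0.05032185]
along -0.06665372131018678
crop centre [418  95]
```

View pics/m1.png

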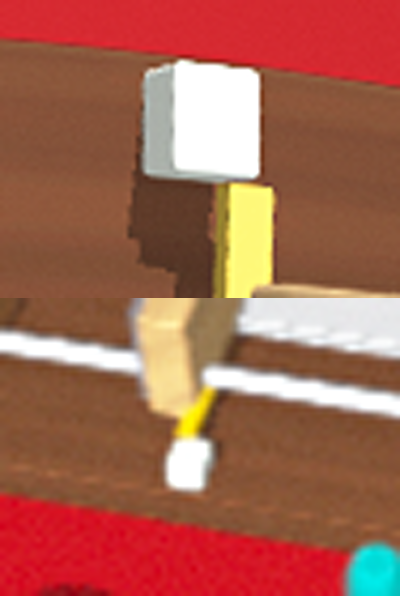

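The wrist crop shows the mark's top face at crop columns 172–260 and the needle at 220–274, so it needs about 4 mm more pull. Computing this exactly.

```bash
cat > meas.py <<'E'
import sys
from wr import *
# u of mark-left, mark-right at near edge, needle-left/right near tip (full-picture pixels by colour threshold)
p,s=wrist();u=np.array([np.cos(.1617),np.sin(.1617)]);H=np.array([.66883,-.01712])
im=p["img"];S=4
cx,cy=(int(v) for v in sys.argv[1:3])
b=cv2.resize(im[cy-35:cy+35,cx-47:cx+47],None,fx=S,fy=S,interpolation=cv2.INTER_CUBIC).astype(int)
def sel(mask,z,tip=None):
    n,l,st,_=cv2.connectedComponentsWithStats(mask.astype(np.uint8));k=1+st[1:,4].argmax();r,c=np.nonzero(l==k)
    P=np.array([wplane(p,(cx-47+(cc+.5)/S-.5,cy-35+(rr+.5)/S-.5),z)[:2]-H for rr,cc in zip(r,c)])
    return P@u,P@np.array([-u[1],u[0]])
B,G,Rr=b[...,0],b[...,1],b[...,2]
mx,my=sel((B>238)&(Rr>238),.030);nx,ny=sel((Rr>200)&(G>170)&(B<140),.031)
e=lambda v:np.percentile(v,[1,99]).round(4)
print("mark x",e(mx),"mid",e(mx).mean(),"y",e(my));t=ny>np.percentile(ny,99.5)-.006
print("needle x",e(nx[t]),"mid",e(nx[t]).mean(),"y",e(ny));print("more pull mm",1e3*(e(nx[t]).mean()-e(mx).mean()))
print("F",s["force"].round(1),"w",s["grip_width"],"t",s["clock"])
E
python3 meas.py 418 95
```

```text
mark x [0.0029 0.0141] mid 0.0085 y [0.0832 0.0962]
needle x [0.0101 0.0161] mid 0.0131 y [0.0677 0.0816]
more pull mm 4.6
F [11.  -0.3  0.9] w 0.011205645903250181 t 12.6833
```

```bash
python3 -m inch '[{"dp":[0,-0.1,0],"turn":[0,0,0],"grip":1},{"dp":[0,-0.18,0],"turn":[0,0,0],"grip":1},{"dp":[0,-0.18,0],"turn":[0,0,0],"grip":1},{"dp":[0,-0.18,0],"turn":[0,0,0],"grip":1},{"dp":[0,-0.18,0],"turn":[0,0,0],"grip":1}]'
python3 meas.py 434 95
python3 - <<'E'
from h import *
q=cams.camera("side");p=cams.camera("scene")
cv2.imwrite("pics/m2.png",np.vstack([cv2.resize(x,(400,298),interpolation=cv2.INTER_CUBIC) for x in(q["img"][205:255,180:247],p["img"][235:285,285:352])]))
u=np.array([np.cos(.1617),np.sin(.1617)]);H=np.array([.66883,-.01712])
for d in range(-4,5,4): # predicted side pixels of the mark top centre and of pointer tip d mm off
    x=.0065+d/1e3;f=lambda y,z:np.r_[H+u*x+np.array([-u[1],u[0]])*y,z]
    print(d,proj(q,[f(.089,.030),f(.081,.030)]).round(1).tolist())
E
```

```text
clock: 13.15
eef_pos: [0.5986, -0.0279, 0.0503]
eef_rot: [179.8, 0.0, 99.3]
force: [12.2, -0.4, 0.1]
grip_width: 0.0113
grasp_force: 70.0
mark x [0.0028 0.014 ] mid 0.0084 y [0.0832 0.0962]
needle x [0.0056 0.0117] mid 0.00865 y [0.0677 0.0816]
more pull mm 0.2500000000000002
F [12.2 -0.4  0.1] w 0.011349497879178676 t 13.15
-4 [[212.9, 230.6], [214.0, 227.9]]
0 [[211.1, 230.3], [212.3, 227.6]]
4 [[209.4, 230.0], [210.5, 227.3]]
```

View pics/m2.png

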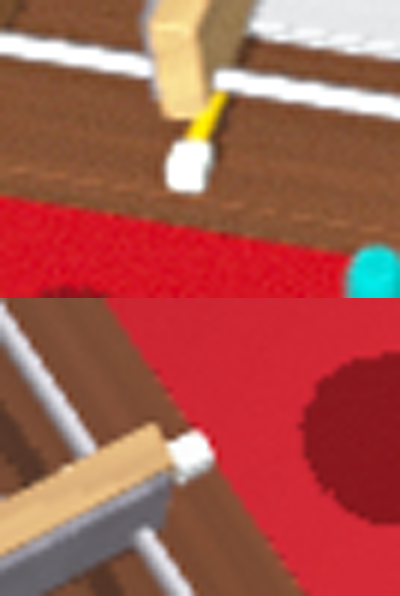

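The side crop shows the needle pointing at the middle of the mark's top, and the wrist measurement leaves 0.25 mm. Letting it settle, then handing in.

```bash
python3 -m inch '[{"dp":[0,-0.01,0],"turn":[0,0,0],"grip":1},{"dp":[0,-0.01,0],"turn":[0,0,0],"grip":1},{"dp":[0,-0.01,0],"turn":[0,0,0],"grip":1},{"dp":[0,-0.01,0],"turn":[0,0,0],"grip":1}]'
python3 meas.py 434 95; python3 -c "
from plant import ticket;print(ticket.sign_off())"
```

```text
clock: 13.63
eef_pos: [0.5984, -0.028, 0.0503]
eef_rot: [179.8, 0.0, 99.3]
force: [12.5, 0.5, -0.6]
grip_width: 0.0106
grasp_force: 69.9
mark x [0.003 0.014] mid 0.0085 y [0.0832 0.0962]
needle x [0.0054 0.0116] mid 0.0085 y [0.0677 0.0815]
more pull mm 0.0
F [12.5  0.5 -0.6] w 0.010604866193511902 t 13.6333
the job is handed in; nothing more can be done
None
```

The job is handed in: the brass bell stands upright and released in the white tray, and the jaw is held with its pointer in line with the white mark (0 mm off in the last wrist-camera measurement, at 13.6 s of the allowed 48 s).

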